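# Hold a gel test panel in the curing lamp

## Robot

A 6-joint arm with a two-finger parallel gripper is mounted at the origin on the work surface. World frame = base frame: x ahead of the robot, y to its left, z up, the work surface at z = 0. Lengths are in m, angles in degrees, forces in N, time in s.
With the tool pointing down it reaches from about 0.35 to 0.875 m from the base axis. Payload 4.2 kg.
Tool frame: the origin (TCP) lies at the very end of the fingers, on their centre line; the grasp point (between the pads) lies 19 mm behind it; z points along the fingers, y is the line along which they close (so a half turn about z gives the same grasp; the last joint's range is limited). The gripper opens to 87 mm and grips with 3 to 60 N. Pads are 19 mm wide; open, the fingers measure 117 mm over their backs; the gripper's body (75 mm by 190 mm) begins 51 mm behind the grasp point.
Start: joints at [85.119, 22.042, 0.453, 0, -68.411, -14.817], TCP at [0.211, 0.588, 0.223] pointing down, gripper open.
Joint ranges: [-179.83, 179.83], [-69.29, 118.12], [-61.27, 80.66], [-181.25, 117.63], [-171.15, -9.14], [-177.46, 177.46]. Speed limits (degrees/s): [159.86, 159.86, 180, 180, 180, 180].

## Interface

Orientations are given as a 3x3 rotation matrix whose columns are the frame's x, y, z axes.
In Python, from station import sense, optics, r gives the robot as it stands. The module is installed in compiled form; this text tells all that it offers.
- The arm moves only by the shell command python3 -m pendant 'ROWS' [OPENING]. ROWS is JSON, a list that holds one entry, the list of rows, each a list of 4 numbers: the shift along the tool's x, y, z normalised to -1 to 1, where 1 is 100 mm, then the turn about the tool's z normalised to -1 to 1, where 1 is 2 rad. A call has 1 to 8 rows; each row is the pose to reach, as a shift and turn from the pose commanded when the call began, along the tool's axes at that moment; what a row does not reach only later rows make up. A row lasts 1/10 s, in which the tool goes at most 50 mm and 8.59 degrees, less where a joint would pass 70% of its speed; a pose out of reach is approached as far as the arm can. A call with a number of a shift or a turn outside -1 to 1 is refused whole. A call with a gripper value outside its range is refused whole. OPENING is the closure, from 0 (fully open) to 1 (shut), set as the call begins (- or left out, the last holds). The fingers move at their own pace and stop on an object; the grip force is fixed at half the most. Time passes only in rows, so rows that repeat a pose let the fingers close. It gives the time, the measured TCP pose, the force, the opening and the grip force at its end, in the units of the state.
- sense(): the state, without advancing time (a new reading comes with each control period).
- optics.capture(name): name is "side" or "top"; returns the picture (480x640x3 uint8, red, green, blue); there is no depth.
- optics.get_calibration(name): a dict with "camera_matrix" (3x3 intrinsics, pixels), "camera_from_world" (4x4, takes a point from world to camera coordinates). Camera axes: x right, y down, z forward; pixel columns grow to the right and rows downward; lengths in m; the calibration is good to about 2 mm. A picture is of the moment at which its call begins. get_calibration takes no time and is no camera call.
- r.finish_job(): hands the job in; it is judged then, once.
The state is a dict: "time_s": time; "joints": joint angles; "joint_velocities": joint speeds; "effort": joint torques, N m; "tcp_pos": TCP position; "ee_rot": TCP orientation; "wrist_force": force on the tool from outside, world axes, zero at the start; "moment": the same for the moment, N m; "gripper_width": opening from 0.0 (shut) to 1.0 (fully open); "gripper_force": force on a finger pad.
Only numpy, scipy, OpenCV 4.12 (cv2) and the standard library are available. Lean on these libraries where they do the work, as an engineer would, in place of code of your own. Each camera call takes 0.05 s, during which the arm holds its last target. There are 200 camera calls.

## Task

Cure a gel sample: press the start button on the control box fully down and let it come back up, then take the test panel with the flat rectangular handle out of the rack and lower it, blade down, through the slot in the lamp box's cover. Finish while still holding the panel in the gripper, with the black coated half of its blade wholly below the slot's mouth and its handle not resting on the slot's rim. Leave everything else standing where it is.

Things in the scene. Friction and masses are not known exactly. Their poses are not given: they have to be found in the camera images.
- panel_grip (a point): The panel to use, at the centre of its grey rectangular handle: 22 mm thick (x), 54 wide (y), 50 tall (z, up). Below it the blade: 8 mm thick, 40 wide, 90 long, centred; lower 45 mm coated black, upper 45 mm bare metal. At the start the handle's underside rests on the rack, the blade hanging through one of its three slots (which one varies). 80 to 170 g. A half turn about z makes no difference.
- panel_tip (a point): The same panel: the centre of the lower end of its blade, 115 mm below the handle's centre. Axes as the handle: x across the thickness, y across the width, z up the panel.
- slot_mouth (a point): Centre of the slot's mouth, 120 mm above the table, on the fixed lamp box (white, metal cover, 160 x 180 mm). Slot, the cover's only opening, long side along this y: 42 x 10 mm (2 mm more than the blade each way), 10 mm thick cover; round it a steel rim 4 mm high, sloping 45 deg inward, 50 x 18 mm at the mouth. Hollow below. The handle is too big to pass: it rests on the rim, blade 90 mm deep. z up.
- rack_top (a point): Centre of the upper face of the rack (white plastic, 70 mm in x, 230 in y, 100 tall, fixed). Three slots, 12 x 46 mm with the long side along y, lie in a row along its y axis 70 mm apart, the middle one at this point; a panel hangs in each.
- button (a joint): Travel of the start button: 0 when up, 0.006 m when fully down (pressed downward); a spring pushes it back up, about 5 N when fully down.
- button_top (a point): Centre of the white round button's upper face (32 mm diameter) when up; it is pressed straight down. It sits in a black housing on top of the grey control box (90 by 110 by 50 mm, fixed on the table).
- round_a_grip (a point): A panel like the other one but with a round handle (upright cylinder, 28 mm diameter, 50 mm tall); this point is the centre of that handle. To be left hanging in the rack. z is up.
- round_b_grip (a point): A panel like the other one but with a round handle (upright cylinder, 28 mm diameter, 50 mm tall); this point is the centre of that handle. To be left hanging in the rack. z is up.
- gel_bottle: Black bottle, 60 mm diameter, 170 mm tall; bystander. Origin at the centre of its underside, z up.
- jar: Black jar, 72 mm diameter, 80 mm tall; bystander. Origin at the centre of its underside, z up.
- tape_roll: White paper roll lying flat, 110 mm diameter, 40 mm tall; bystander. Origin at the centre of its underside, z up.
- polish_a: Small black polish bottle with a white cap, 26 mm diameter, 68 mm tall; bystander. Origin at the centre of its underside, z up.
- polish_b: Another such polish bottle; bystander. Origin at the centre of its underside, z up.
- panel: The same panel as a whole; origin at the lower end of its blade.
- rack: The rack as a whole; origin at the centre of its underside, 100 mm below rack_top, axes alike.

How it is judged (in metres and radians):
On the way, in this order (a step that is already met when the one before it is completed fails the run):
1. the start button is pressed fully down (value of joint button above 0.005 m), for 0.05 s.
2. the start button is let up again (value of joint button below 0.0012 m), for 0.1 s.
3. the flat-handled panel is in the slot to its coated half, held by the gripper (z of panel_tip in the frame of slot_mouth between -0.087 and -0.045 m and horizontal distance between panel_tip and slot_mouth below 0.006 m and angle between the z axis of panel_tip and the z axis of slot_mouth, either way round below 0.08 rad and angle between the y axis of panel_tip and the y axis of slot_mouth, either way round below 0.25 rad and contact force between the fingers and panel above 1.5 N), for 0.2 s.
At the end, for the whole second after the job is handed in: The flat-handled panel stands upright (within 0.08 rad) in the lamp's slot, lower end 45 to 87 mm below the mouth (90 mm would rest the handle on the rim), within 6 mm of the slot's centre, at rest, still gripped (over 1.5 N) and off the rack; the start button is up (all of step 3 and value of joint button below 0.0012 m and linear speed of panel below 0.03 m/s and contact force between panel and rack below 0.1 N); the arm keeps its last pose, push and grip.
It fails at once if a panel with a round handle is moved more than 30 mm or tipped over (distance of any of round_a_grip, round_b_grip from where it was at the start of the episode above 0.03 m or angle between any of round_a_grip, round_b_grip's own z axis and vertical above 0.5 rad).
It fails at once if a bottle, the jar or the roll is moved more than 30 mm or tipped over (distance of any of gel_bottle, jar, tape_roll, polish_a, polish_b from where it was at the start of the episode above 0.03 m or angle between any of gel_bottle, jar, tape_roll, polish_a, polish_b's own z axis and vertical above 0.5 rad).
It also fails if it takes over 54 s, if anything falls off the work surface, if the arm or the gripper's body presses on something with over 40 N, if the wrist force passes 120 N, or if a joint passes its speed limit or range.

## Working session

There is one attempt and no reset: what is moved stays moved. The work goes in short steps, Python scripts to look and compute and a shell command to move; the robot and the scene stay as the last step left them, time stands still between calls to the robot, and variables do not carry over. Pictures are saved under pics/ and viewed, at most 10 in all, crops included, and the job is handed in when it is done.

```bash
mkdir -p pics; python3 - <<'E'
from station import sense, optics, r
import cv2,numpy as np
np.set_printoptions(precision=4,suppress=True)
for n in("side","top"):
    cv2.imwrite(f"pics/{n}0.png",optics.capture(n)[:,:,::-1])
    c=optics.get_calibration(n);print(n,c["camera_matrix"],c["camera_from_world"])
s=sense();print({k:s[k] for k in("time_s","tcp_pos","ee_rot","wrist_force","gripper_width")})
E
```

```text
side [[553.9779   0.     322.0663]
 [  0.     553.9779 240.8373]
 [  0.       0.       1.    ]] [[ 0.7229 -0.6909  0.0098 -0.4202]
 [-0.4495 -0.481  -0.7528  0.3347]
 [ 0.5248  0.5397 -0.6582  0.9133]
 [ 0.      0.      0.      1.    ]]
top [[551.8632   0.     315.0849]
 [  0.     551.8632 233.1692]
 [  0.       0.       1.    ]] [[-0.0891 -0.996  -0.0053  0.0433]
 [-0.9729  0.0882 -0.2135  0.5809]
 [ 0.2132 -0.0138 -0.9769  1.0861]
 [ 0.      0.      0.      1.    ]]
{'time_s': 0.1, 'tcp_pos': array([0.2105, 0.5879, 0.2216]), 'ee_rot': array([[ 0.9414, -0.3372, -0.0005],
       [-0.3372, -0.9414, -0.0019],
       [ 0.0001,  0.0019, -1.    ]]), 'wrist_force': array([-0.0146,  0.5275, -0.025 ]), 'gripper_width': 0.998835297947587}
```

View pics/side0.png

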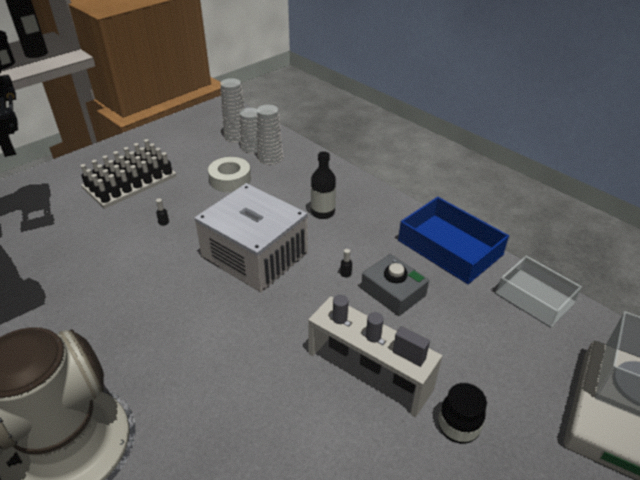

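View pics/top0.png

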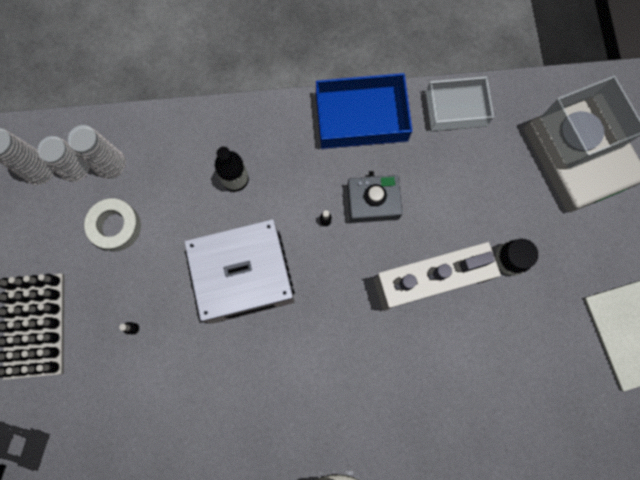

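The side view shows the lamp slot near (251,215), the button near (396,270), the round handles near (340,308) and (374,326), and the flat handle near (411,345). In the top view the slot is near (238,268), the button near (376,194), the rounds near (408,282) and (443,271), and the flat handle near (480,262). The flat panel hangs in the rack's end slot next to the jar.

```bash
cat > h.py <<'E'
import cv2,numpy as np
from station import sense,optics,r
np.set_printoptions(precision=4,suppress=True)
def P(n):
    c=optics.get_calibration(n);return np.array(c["camera_matrix"])@np.array(c["camera_from_world"])[:3]
def tri(a,b):  # a side px, b top px
    X=cv2.triangulatePoints(P("side"),P("top"),np.array(a,float).reshape(2,1),np.array(b,float).reshape(2,1));return (X[:3]/X[3]).ravel()
def ray(n,px,z):
    M=P(n);H=M[:,[0,1,3]].copy();H[:,2]+=M[:,2]*z
    X=np.linalg.solve(H,[px[0],px[1],1]);return X[:2]/X[2]
def proj(n,X):
    x=P(n)@np.append(X,1);return x[:2]/x[2]
def crop(img,cx,cy,w=80,h=60,s=5):
    return cv2.resize(img[cy-h//2:cy+h//2,cx-w//2:cx+w//2],None,fx=s,fy=s,interpolation=cv2.INTER_CUBIC)
E
python3 - <<'E'
from h import *
S=cv2.imread("pics/side0.png");T=cv2.imread("pics/top0.png")
a=np.vstack([np.hstack([crop(T,238,268),crop(T,480,262)]),np.hstack([crop(S,251,215),crop(S,411,345)])])
cv2.imwrite("pics/c1.png",a)
print("slot",ray("top",(238,268),.12),tri((251,215),(238,268)))
print("btn",tri((396,269),(376,193)))
E
```

```text
slot [0.5143 0.1478] [0.5136 0.149  0.1166]
btn [ 0.6545 -0.1433  0.0693]
```

View pics/c1.png

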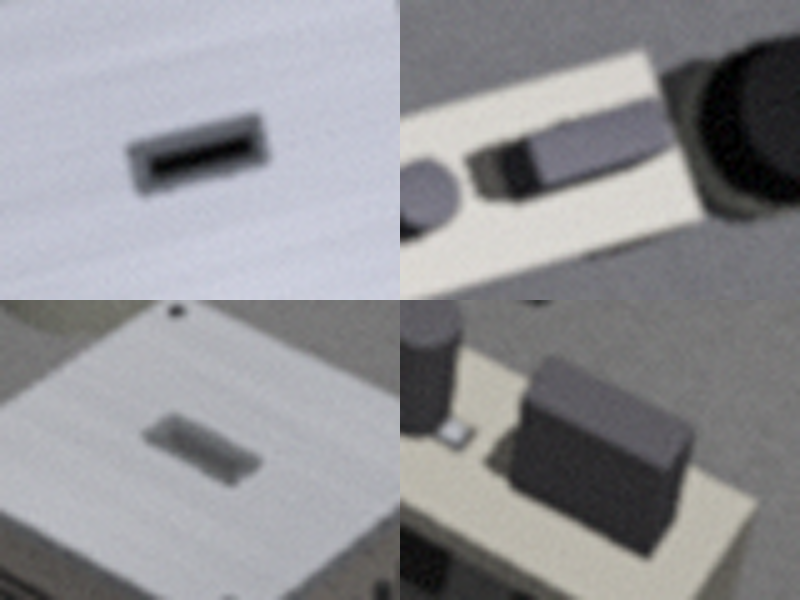

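```bash
python3 - <<'E'
from h import *
from scipy.optimize import least_squares
def fit(cs,ct,L,W,z,name):
    # rectangle L (y) x W (x) at height z; px lists in crop coords (local/5+off) matched by nearest order
    def corners(p):
        c,s=np.cos(p[2]),np.sin(p[2]);R=np.array([[c,-s],[s,c]])
        return [np.append(R@[a*W/2,b*L/2]+p[:2],z) for a,b in((1,1),(1,-1),(-1,-1),(-1,1))]
    for lab,use in(("both",("side","top")),("side",("side",)),("top",("top",))):
        obs={"side":cs,"top":ct}
        f=lambda p:np.concatenate([proj(n,X)-o for n in use for X,o in zip(corners(p),obs[n])])
        x0=ray(use[-1],np.mean(obs[use[-1]],0),z)
        q=least_squares(f,[*x0,0.15],loss="soft_l1");print(name,lab,q.x[:2],np.degrees(q.x[2]),"rms",np.sqrt(np.mean(q.fun**2)),q.fun.reshape(-1,2).mean(0))
l=lambda pts,ox,oy:np.array(pts)/5.+[ox,oy]
# order: (+x,+y),( +x,-y),(-x,-y),(-x,+y): top: UL,UR,LR,LL
fit(l([(175,112),(262,162),(232,187),(143,133)],211,185),l([(127,145),(259,112),(270,160),(140,195)],198,238),.05,.018,.12,"slot")
fit(l([(150,55),(294,130),(272,170),(125,100)],371,315),l([(127,143),(258,98),(272,138),(135,192)],440,232),.054,.022,.15,"handle")
S=cv2.imread("pics/side0.png");T=cv2.imread("pics/top0.png")
a=np.vstack([np.hstack([crop(T,376,194),crop(T,440,280,160,120,2.5)]),np.hstack([crop(S,396,270),crop(T,440,262,160,120,2.5)])])
cv2.imwrite("pics/c2.png",a)
E
```

```text
slot both [0.5127 0.1478] 8.921150319436421 rms 0.6801153137847892 [ 0.147  -0.1937]
slot side [0.5114 0.1464] 7.583666854669245 rms 0.5335685103879823 [ 0.0149 -0.0243]
slot top [0.5132 0.1482] 9.592295515294873 rms 0.5837006557784118 [ 0.0247 -0.011 ]
handle both [ 0.4818 -0.3147] 13.277350854712026 rms 0.9895354622057029 [0.2079 0.0281]
handle side [ 0.4817 -0.315 ] 13.239432927667742 rms 0.6654073980191028 [ 0.0385 -0.0134]
handle top [ 0.4819 -0.3138] 12.818056596467873 rms 1.1834197123796795 [0.0388 0.2732]
```

View pics/c2.png

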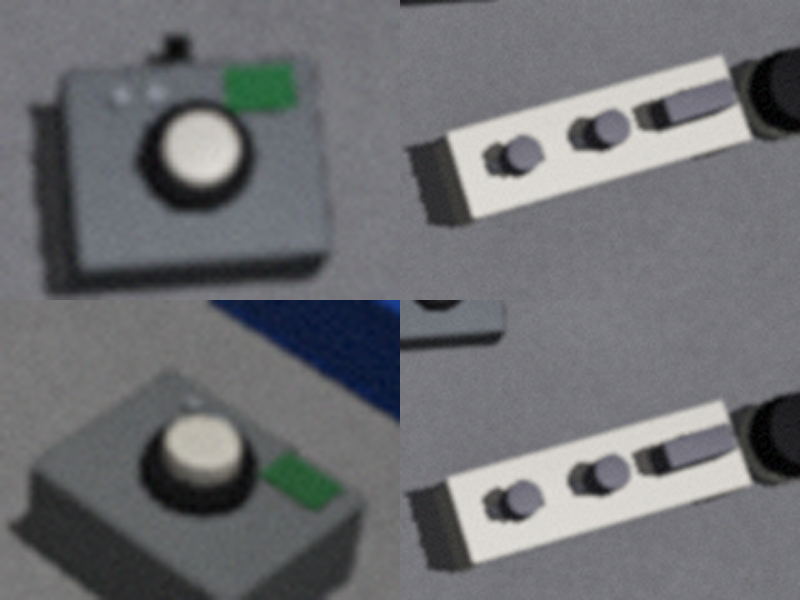

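```bash
python3 - <<'E'
from h import *
from scipy.optimize import least_squares
def fit(ct,L,W,z,name,n="top"):
    def corners(p):
        c,s=np.cos(p[2]),np.sin(p[2]);R=np.array([[c,-s],[s,c]])
        return [np.append(R@[a*W/2,b*L/2]+p[:2],z) for a,b in((1,1),(1,-1),(-1,-1),(-1,1))]
    f=lambda p:np.concatenate([proj(n,X)-o for X,o in zip(corners(p),ct)])
    q=least_squares(f,[*ray(n,np.mean(ct,0),z),0.15]);print(name,q.x[:2],np.degrees(q.x[2]),"rms",np.sqrt(np.mean(q.fun**2)));return q.x
p=fit(np.array([(48,131),(322,55),(350,138),(74,219)])/2.5+[360,220],.23,.07,.1,"rack")
c,s=np.cos(p[2]),np.sin(p[2]);print("slots",[p[:2]+k*.07*np.array([-s,c]) for k in(-1,0,1)])
fit(np.array([(186,241),(273,221),(293,298),(203,321)]),.18,.16,.116,"cover")
fit(np.array([(247,185),(307,213),(261,250),(196,216)]),.18,.16,.116,"cover side","side")
print("rounds",ray("top",np.array([124,154])/2.5+[360,220],.15),ray("top",np.array([211,128])/2.5+[360,220],.15))
print("btn",tri((396.6,267.6),(376.2,193.6)),ray("top",(376.2,193.6),.07))
print("jar",ray("top",(519,254),.08))
E
```

```text
rack [ 0.4696 -0.2465] 10.634978481432928 rms 0.3612508689728903
slots [array([ 0.4825, -0.3153]), array([ 0.4696, -0.2465]), array([ 0.4566, -0.1777])]
cover [0.5117 0.147 ] 9.124757096158941 rms 0.7063631702836676
cover side [0.5165 0.1491] 9.939192314205744 rms 1.4108504547738745
rounds [ 0.4545 -0.1766] [ 0.4682 -0.2445]
btn [ 0.653  -0.1438  0.074 ] [ 0.6541 -0.1443]
jar [ 0.4983 -0.417 ]
```

Rack, handle, slot and button agree with the given sizes (rack rms 0.4 px; handle within 2 mm of the rack slot). I'm moving over the button with the fingers shut.

```bash
cat >> h.py <<'E'
def go(xy,z,yaw=None):
    s=sense();R=np.array(s["ee_rot"]);d=R.T@(np.array([*xy,z])-s["tcp_pos"])*10
    y=np.degrees(np.arctan2(R[1,1],R[0,1]));print("t",s["time_s"],"tcp",s["tcp_pos"],"yaw_y",y,"tilt",R[:,2],"F",s["wrist_force"],"shift",d)
    if yaw is not None: print("turn",-np.radians((yaw-y+180)%360-180)/2)
E
python3 -m pendant '[[[1,0.81,0,0],[1,0.81,0,0],[1,0.81,0,0]]]' 1
python3 -m pendant '[[[1,0.81,0,0],[1,0.81,0,0],[1,0.81,0,0]]]' 
python3 -m pendant '[[[1,0.81,0,0],[1,0.81,0,0],[1,0.81,0,0]]]' 
python3 -m pendant '[[[1,0.81,0,0],[1,0.81,0,0],[1,0.81,0,0]]]' 
python3 -m pendant '[[[1,0.81,0,0],[1,0.81,0,0],[1,0.81,0,0]]]' 
python3 -m pendant '[[[1,0.81,0,0],[1,0.81,0,0],[1,0.81,0,0],[1,0.81,0,0]]]' 
python3 -c "
from h import *
go((.6535,-.144),.11)"
```

```text
time_s: 0.4
tcp_pos: [0.2782, 0.4755, 0.222]
ee_rot: [[0.941, -0.338, -0.001], [-0.338, -0.941, -0.002], [-0.0, 0.002, -1.0]]
wrist_force: [0.6, -0.5, 0.2]
gripper_width: 0.814
gripper_force: 0.0
time_s: 0.7
tcp_pos: [0.3449, 0.3654, 0.2223]
ee_rot: [[0.941, -0.339, -0.001], [-0.339, -0.941, -0.001], [-0.0, 0.001, -1.0]]
wrist_force: [-0.1, -0.1, 0.5]
gripper_width: 0.54
gripper_force: 0.0
time_s: 1.0
tcp_pos: [0.4117, 0.2556, 0.2223]
ee_rot: [[0.941, -0.339, -0.001], [-0.339, -0.941, -0.001], [-0.0, 0.001, -1.0]]
wrist_force: [-0.0, 1.4, -0.2]
gripper_width: 0.264
gripper_force: 0.0
time_s: 1.3
tcp_pos: [0.4787, 0.1458, 0.2222]
ee_rot: [[0.941, -0.339, -0.001], [-0.339, -0.941, -0.001], [-0.001, 0.001, -1.0]]
wrist_force: [-0.5, 1.1, -0.2]
gripper_width: 0.029
gripper_force: 0.0
time_s: 1.6
tcp_pos: [0.5457, 0.0358, 0.222]
ee_rot: [[0.941, -0.339, -0.001], [-0.339, -0.941, -0.0], [-0.001, 0.001, -1.0]]
wrist_force: [0.4, 0.6, 0.6]
gripper_width: 0.005
gripper_force: 0.0
time_s: 2.0
tcp_pos: [0.6126, -0.0745, 0.221]
ee_rot: [[0.94, -0.342, -0.002], [-0.342, -0.94, -0.001], [-0.002, 0.001, -1.0]]
wrist_force: [-0.3, 0.4, -0.3]
gripper_width: 0.007
gripper_force: 0.0
t 2.0 tcp [ 0.6126 -0.0745  0.221 ] yaw_y -109.9701366231461 tilt [-0.0019 -0.0005 -1.    ] F [-0.2532  0.3651 -0.3098] shift [0.6234 0.5121 1.1092]
```

Now above the button, then down to z = 0.090.

```bash
python3 -m pendant '[[[0.62,0.51,0,0],[0.62,0.51,0,0],[0.62,0.51,0.4,0],[0.62,0.51,0.8,0],[0.62,0.51,1,0],[0.62,0.51,1,0]]]'
python3 -m pendant '[[[0,0,0.3,0],[0,0,0.3,0],[0,0,0.3,0]]]'
python3 - <<'E'
from h import *
go((.6535,-.144),.07)
p=sense()["tcp_pos"]
S=optics.capture("side")[:,:,::-1].copy();T=optics.capture("top")[:,:,::-1].copy()
cv2.imwrite("pics/c3.png",np.hstack([crop(S,396,262),crop(T,376,190)]))
E
```

```text
time_s: 2.6
tcp_pos: [0.6498, -0.1393, 0.1181]
ee_rot: [[0.941, -0.337, -0.009], [-0.337, -0.941, 0.001], [-0.009, 0.002, -1.0]]
wrist_force: [-0.7, -0.4, 0.0]
gripper_width: 0.005
gripper_force: 0.0
time_s: 2.9
tcp_pos: [0.6533, -0.14, 0.0938]
ee_rot: [[0.942, -0.336, 0.001], [-0.336, -0.942, -0.001], [0.001, 0.0, -1.0]]
wrist_force: [-0.2, 0.4, -0.2]
gripper_width: 0.006
gripper_force: 0.0
t 2.9 tcp [ 0.6533 -0.14    0.0938] yaw_y -109.64155683112617 tilt [ 0.0008 -0.0006 -1.    ] F [-0.2395  0.3854 -0.2147] shift [0.0148 0.0374 0.2384]
```

View pics/c3.png

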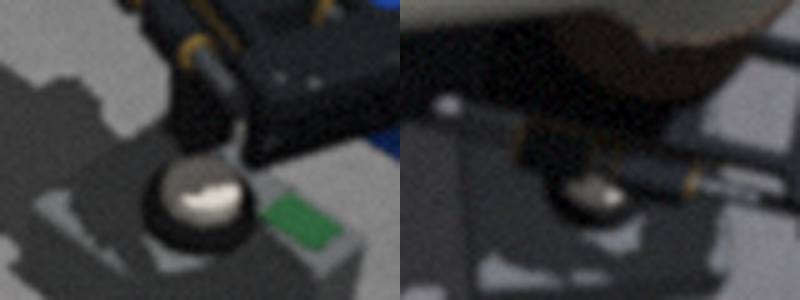

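The side crop shows the shut fingers just above the button at about (396,270), and the top crop shows them covering its far edge. I'll press down in small steps, watching the force.

```bash
python3 -m pendant '[[[0.01,0.03,0.1,0],[0.01,0.03,0.15,0],[0.01,0.03,0.15,0]]]'
python3 -m pendant '[[[0,0,0.04,0],[0,0,0.04,0]]]' | grep -E "pos|wrist"
python3 -m pendant '[[[0,0,0.03,0],[0,0,0.03,0]]]'| grep -E "pos|wrist"
python3 -m pendant '[[[0,0,0.03,0],[0,0,0.03,0]]]'| grep -E "pos|wrist"
```

```text
time_s: 3.3
tcp_pos: [0.652, -0.1436, 0.0765]
ee_rot: [[0.941, -0.338, -0.002], [-0.338, -0.941, 0.0], [-0.002, 0.0, -1.0]]
wrist_force: [-0.2, -0.3, -0.6]
gripper_width: 0.007
gripper_force: 0.0
tcp_pos: [0.6525, -0.1434, 0.0729]
wrist_force: [0.3, 0.1, -0.4]
tcp_pos: [0.653, -0.1435, 0.0708]
wrist_force: [-1.1, -0.8, 2.8]
tcp_pos: [0.6531, -0.1436, 0.0679]
wrist_force: [-1.1, 0.2, 4.2]
```

```bash
python3 -m pendant '[[[0,0,0.03,0],[0,0,0.03,0]]]'| grep -E "pos|wrist"
python3 -m pendant '[[[0,0,0.03,0],[0,0,0.03,0],[0,0,0.03,0]]]'| grep -E "pos|wrist"
```

```text
tcp_pos: [0.6531, -0.1436, 0.0664]
wrist_force: [-4.4, 1.4, 9.7]
tcp_pos: [0.6532, -0.1436, 0.0662]
wrist_force: [-6.7, 2.9, 19.5]
```

The button bottomed at z = 0.0662, with a hard stop at 19 N. I'll release it, rise, and cross to above the flat handle with the gripper opening.

```bash
python3 -m pendant '[[[0,0,-0.3,0],[0,0,-0.3,0],[0,0,-0.6,0],[0,0,-1,0],[0,0,-1,0]]]' | grep -E "pos|wrist"
python3 -m pendant '[[[0,0,-0.5,0],[0,0,-0.7,0],[0,0,-0.7,0]]]'| grep -E "pos|wrist"
python3 -m pendant '[[[-0.5,1,0,0],[-0.5,1,0,0],[-0.5,1,0,0]]]' 0 | grep -E "pos|wrist"
python3 -m pendant '[[[-0.5,1,0,0],[-0.5,1,0,0],[-0.5,1,0,0]]]' | grep -E "pos|wrist"
python3 -m pendant '[[[0,0.18,0,0.07],[0,0.18,0,0.14],[0,0.18,0,0.21],[0,0.18,0,0.28],[0,0.18,0,0.35],[0,0.18,0,0.42],[0,0.18,0,0.49],[0,0.18,0,0.51]]]'
python3 -c "
from h import *
go((.482,-.3148),.136,-168.5)"
```

```text
tcp_pos: [0.6564, -0.144, 0.1673]
wrist_force: [1.2, -0.0, 0.0]
tcp_pos: [0.6547, -0.1436, 0.2351]
wrist_force: [-0.1, -0.2, -1.0]
tcp_pos: [0.5682, -0.2227, 0.2298]
wrist_force: [-0.6, -0.0, 0.3]
tcp_pos: [0.4878, -0.2998, 0.23]
wrist_force: [0.7, 0.1, -0.2]
time_s: 6.6
tcp_pos: [0.4854, -0.3144, 0.2298]
ee_rot: [[0.202, -0.979, -0.002], [-0.979, -0.202, 0.001], [-0.002, 0.001, -1.0]]
wrist_force: [-0.9, -0.0, -0.6]
gripper_width: 0.996
gripper_force: 0.0
t 6.6 tcp [ 0.4854 -0.3144  0.2298] yaw_y -168.32555006853295 tilt [-0.0016  0.0013 -1.    ] F [-0.8964 -0.0037 -0.6166] shift [-0.001   0.0329  0.9382]
turn 0.0015223628419892598
```

```bash
python3 -m pendant '[[[0,0.03,0.3,0],[0,0.03,0.6,0],[0,0.03,0.8,0],[0,0.03,1,0],[0,0.03,1,0]]]' | grep -E "pos|wrist"
python3 -m pendant '[[[0,0,0.1,0],[0,0,0.18,0],[0,0,0.18,0]]]'| grep -E "pos|wrist"
python3 -m pendant '[[[0,0,0,0],[0,0,0,0],[0,0,0,0],[0,0,0,0],[0,0,0,0],[0,0,0,0],[0,0,0,0],[0,0,0,0]]]' 1
python3 -m pendant '[[[0,0,0,0],[0,0,0,0],[0,0,0,0],[0,0,0,0],[0,0,0,0],[0,0,0,0]]]'
python3 - <<'E'
from h import *
S=optics.capture("side")[:,:,::-1].copy();T=optics.capture("top")[:,:,::-1].copy()
cv2.imwrite("pics/c4.png",np.hstack([crop(S,400,335,160,120,2.5),crop(T,470,262,160,120,2.5)]))
E
```

```text
tcp_pos: [0.4801, -0.3142, 0.1271]
wrist_force: [0.3, -0.8, -0.6]
tcp_pos: [0.4818, -0.3153, 0.1126]
wrist_force: [0.5, -0.3, 0.0]
time_s: 8.2
tcp_pos: [0.4823, -0.3156, 0.1135]
ee_rot: [[0.206, -0.979, -0.0], [-0.979, -0.206, 0.0], [-0.0, 0.0, -1.0]]
wrist_force: [0.3, -0.1, -0.3]
gripper_width: 0.36
gripper_force: 0.0
time_s: 8.8
tcp_pos: [0.4823, -0.3156, 0.1136]
ee_rot: [[0.206, -0.979, 0.0], [-0.979, -0.206, -0.0], [0.0, -0.0, -1.0]]
wrist_force: [0.5, -0.5, 0.4]
gripper_width: 0.246
gripper_force: 30.0
```

View pics/c4.png

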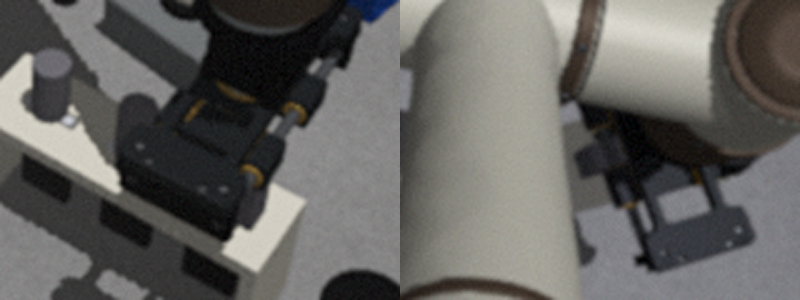

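The picture shows the gripper clamped on the handle, still over the rack, with the neighbouring round handles upright. The opening of 21 mm and 30 N match the 22 mm handle, so I'll lift it.

```bash
python3 -m pendant '[[[0,0,-0.2,0],[0,0,-0.4,0],[0,0,-0.7,0],[0,0,-1,0],[0,0,-1,0]]]' | grep -E "pos|wrist|grip"
python3 -m pendant '[[[0,0,-0.4,0],[0,0,-0.8,0],[0,0,-1,0],[0,0,-1,0],[0,0,-1,0]]]'
python3 -c "
from h import *
go((.5130,.1478),.25,-170.7)"
```

```text
tcp_pos: [0.4843, -0.3168, 0.2183]
wrist_force: [0.1, 0.2, -0.8]
gripper_width: 0.252
gripper_force: 30.0
time_s: 9.9
tcp_pos: [0.4816, -0.3151, 0.3121]
ee_rot: [[0.205, -0.979, -0.002], [-0.979, -0.205, 0.002], [-0.002, 0.001, -1.0]]
wrist_force: [-0.5, -0.3, -1.7]
gripper_width: 0.251
gripper_force: 30.0
t 9.9 tcp [ 0.4816 -0.3151  0.3121] yaw_y -168.15540903685542 tilt [-0.0017  0.0018 -1.    ] F [-0.5316 -0.273  -1.7371] shift [-4.4643 -1.2578  0.6289]
turn 0.02220574521168323
```

```bash
python3 -m pendant '[[[-0.4,-0.11,0,0],[-0.8,-0.22,0,0],[-1,-0.28,0,0]]]' >/dev/null
python3 -m pendant '[[[-0.4,-0.11,0,0],[-0.8,-0.22,0,0],[-1,-0.28,0,0]]]' >/dev/null
python3 -m pendant '[[[-0.4,-0.11,0,0],[-0.8,-0.22,0,0],[-1,-0.28,0,0]]]' >/dev/null
python3 -m pendant '[[[-0.4,-0.11,0,0],[-0.8,-0.22,0,0],[-1,-0.28,0,0],[-1,-0.28,0,0]]]' | grep -E "pos|wrist|grip"
python3 -m pendant '[[[-0.25,-0.08,0,0],[-0.46,-0.14,0,0.02],[-0.46,-0.14,0.3,0.02],[-0.46,-0.14,0.5,0.02],[-0.46,-0.14,0.5,0.02],[-0.46,-0.14,0.5,0.02]]]'
python3 - <<'E'
from h import *
go((.5130,.1478),.25,-170.7)
S=optics.capture("side")[:,:,::-1].copy();T=optics.capture("top")[:,:,::-1].copy()
t=sense()["tcp_pos"];R=np.array(sense()["ee_rot"])
tip=t-[0,0,.1036];print("tip",tip,proj("side",tip),proj("top",tip))
a=np.hstack([crop(S,251,200,80,60,5),crop(T,240,262,80,60,5)]);cv2.imwrite("pics/c5.png",a)
E
```

```text
tcp_pos: [0.5087, 0.101, 0.3105]
wrist_force: [0.8, -0.7, -0.9]
gripper_width: 0.251
gripper_force: 30.0
time_s: 11.8
tcp_pos: [0.5138, 0.1459, 0.2629]
ee_rot: [[0.166, -0.986, -0.002], [-0.986, -0.166, -0.002], [0.001, 0.002, -1.0]]
wrist_force: [0.0, -0.0, -1.3]
gripper_width: 0.254
gripper_force: 30.0
t 11.8 tcp [0.5138 0.1459 0.2629] yaw_y -170.46263218949164 tilt [-0.0016 -0.0017 -1.    ] F [ 0.0358 -0.001  -1.3307] shift [-0.0206  0.004   0.1293]
turn 0.0020714249158103135
tip [0.5145 0.1465 0.1609] [251.2353 198.5986] [235.6129 264.5246]
```

View pics/c5.png

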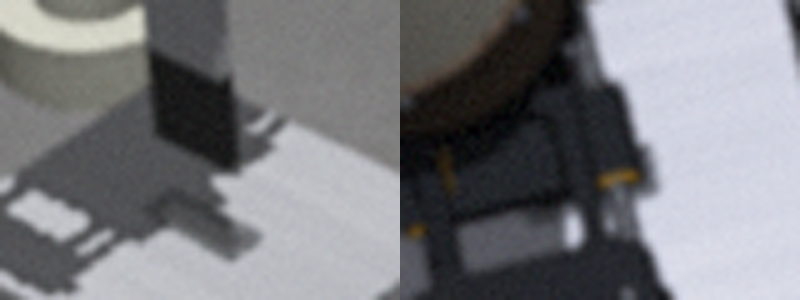

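In the side crop the blade hangs upright with its lower front edge from about (155,135) to (233,172), just above the rim. The top view of the slot is hidden. I'll compare the blade's corners with the ones expected from the TCP.

```bash
python3 - <<'E'
from h import *
s=sense();t=s["tcp_pos"];R=np.array(s["ee_rot"])
px=-R[:,1];py=-R[:,0]  # panel x,y
tip=t-[0,0,.1036]
for a,b in((-1,1),(-1,-1),(1,-1)):
    print(a,b,(proj("side",tip+a*.004*px+b*.02*py)-[211,170])*5, "1mm y:",(proj("side",tip+.001*py)-proj("side",tip))*5)
for a,b in((1,1),(1,-1),(-1,-1),(-1,1)): # slot rim at estimate
    print("rim",(proj("side",np.array([.513,.1478,.12])+a*.009*px+b*.025*py)-[211,170])*5)
E
```

```text
-1 1 [159.2824 130.117 ] 1mm y: [-1.782  -0.8761]
-1 -1 [230.6446 165.3191] 1mm y: [-1.782  -0.8761]
1 -1 [243.5429 156.0136] 1mm y: [-1.782  -0.8761]
rim [174.6333 187.8732]
rim [261.6637 231.7528]
rim [233.3494 253.0105]
rim [146.0507 208.3304]
```

Blade and rim agree to about 1 mm, so I'll lower through the slot in steps and watch the force.

```bash
python3 -m pendant '[[[-0.02,0,0.1,0],[-0.02,0,0.25,0],[-0.02,0,0.33,0],[-0.02,0,0.33,0]]]' | grep -E "pos|wrist|grip"
python3 -m pendant '[[[0,0,0.05,0],[0,0,0.1,0],[0,0,0.1,0]]]' | grep -E "pos|wrist|grip"
python3 -m pendant '[[[0,0,0.05,0],[0,0,0.1,0],[0,0,0.1,0]]]' | grep -E "pos|wrist|grip"
python3 -c "
from h import *
go((.5130,.1478),.1576,-170.7)"
```

```text
tcp_pos: [0.5129, 0.1484, 0.2293]
wrist_force: [-0.2, -1.5, -0.7]
gripper_width: 0.252
gripper_force: 30.0
tcp_pos: [0.5133, 0.1486, 0.22]
wrist_force: [0.2, -0.5, -0.6]
gripper_width: 0.253
gripper_force: 30.0
tcp_pos: [0.5131, 0.1485, 0.2096]
wrist_force: [0.0, -0.1, -1.2]
gripper_width: 0.25
gripper_force: 30.0
t 12.9 tcp [0.5131 0.1485 0.2096] yaw_y -170.4403929952201 tilt [-0.0016 -0.0007 -1.    ] F [ 0.0221 -0.1411 -1.1525] shift [0.0067 0.0011 0.5202]
turn 0.002265498497324909
```

The tip is about 14 mm below the mouth with no contact force, so I'll continue.

```bash
python3 -m pendant '[[[0,0,0.1,0],[0,0,0.2,0],[0,0,0.25,0],[0,0,0.25,0]]]' | grep -E "pos|wrist|grip"
python3 -m pendant '[[[0,0,0.1,0],[0,0,0.2,0],[0,0,0.27,0],[0,0,0.27,0],[0,0,0.27,0],[0,0,0.27,0],[0,0,0.27,0],[0,0,0.27,0]]]' | grep -E "pos|wrist|grip"
python3 - <<'E'
from h import *
go((.5130,.1478),.1576,-170.7)
S=optics.capture("side")[:,:,::-1].copy();T=optics.capture("top")[:,:,::-1].copy()
cv2.imwrite("pics/c6.png",np.hstack([crop(S,251,200,80,60,5),crop(S,390,290,160,120,2.5)]))
E
```

```text
tcp_pos: [0.5131, 0.1485, 0.1843]
wrist_force: [0.8, -0.2, -1.1]
gripper_width: 0.254
gripper_force: 30.0
tcp_pos: [0.5137, 0.1488, 0.1589]
wrist_force: [0.1, -0.5, -1.1]
gripper_width: 0.249
gripper_force: 30.0
t 14.1 tcp [0.5137 0.1488 0.1589] yaw_y -170.43052942805082 tilt [ 0.0005  0.0003 -1.    ] F [ 0.0566 -0.5048 -1.0593] shift [0.0089 0.0085 0.0126]
turn 0.002351574358872652
```

View pics/c6.png

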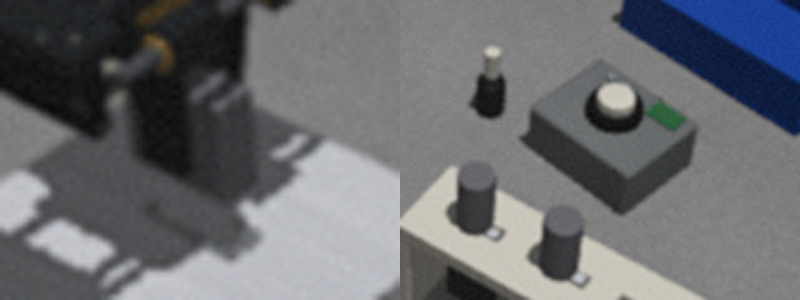

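```bash
python3 - <<'E'
from h import *
s=sense();t=s["tcp_pos"];R=np.array(s["ee_rot"]);px=-R[:,1];py=-R[:,0];tip=t-[0,0,.1036]
f=lambda w,h,z:[((proj("side",tip+[0,0,z]+a*w/2*px+b*h/2*py)-[211,170])*5).round() for a,b in((-1,1),(-1,-1),(1,-1))]
print("handle bottom",f(.022,.054,.09));print("handle top",f(.022,.054,.14));print("blade at mouth",f(.008,.04,.12-tip[2]));print("tip z",tip[2]-.12)
E
```

```text
handle bottom [array([134., 160.]), array([229., 208.]), array([264., 183.])]
handle top [array([123.,  63.]), array([221., 111.]), array([257.,  85.])]
blade at mouth [array([162., 205.]), array([232., 241.]), array([245., 231.])]
tip z -0.06482417687912498
```

The picture shows the handle about 25 mm above the rim, with its bottom corner near crop (229,208) as predicted, so the panel hasn't slipped. The tip is 65 mm below the mouth, the button is up and both round panels are standing. I'm handing in.

```bash
python3 -c "
from station import r
print(r.finish_job())"
```

```text
the job is handed in; nothing more can be done
None
```

The job is handed in; no verdict came back. I pressed the start button to its stop and it came back up. The flat-handled panel is held in the lamp slot, its tip about 65 mm below the mouth by my measurement and its handle clear of the rim.

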